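Load the wafer carrier and tuck its shield under the keeper flap

ROBOT

A 6-joint arm with a two-finger parallel gripper is mounted at the origin on the work surface. World frame = base frame: x ahead of the robot, y to its left, z up, the work surface at z = 0. Lengths are in m, angles in rad, forces in N, time in s.
With the tool pointing down it reaches from about 0.25 to 0.775 m from the base axis. Payload 4 kg.
Tool frame: the origin (TCP) lies midway between the tips of the shut fingers; the grasp point (between the pads) lies 19 mm behind it; y points along the fingers, x is the direction in which the jaws open and shut, and the axes are right-handed (so a half turn about y gives the same grasp; the last joint's range is limited). The gripper opens to 94 mm and grips with 3 to 60 N. Pads are 16 mm wide; open, the fingers measure 119 mm over their backs; the gripper's body (75 mm by 177 mm) begins 78 mm behind the grasp point.
Start: joints at [-1.336, 0.087, 1.371, -0, 1.684, -0.103], TCP at [0.182, -0.519, 0.206] pointing down, gripper open.
Joint ranges: [-3.1, 3.1], [-0.76, 2.03], [0.27, 2.55], [-1.08, 4.22], [0.17, 2.65], [-2.57, 2.57]. Speed limits (rad/s): [2.79, 2.79, 3.14, 3.14, 3.14, 3.14].

INTERFACE

Orientations are given as [roll, pitch, yaw] about the fixed x, y, z axes, in that order (R = Rz(yaw) Ry(pitch) Rx(roll)).
In Python, from bench import robot gives the robot as it stands.
- The arm moves only by the shell command python3 -m creep 'ROWS'. ROWS is JSON, a list of rows, each a list of 7 numbers: the shift along the tool's x, y, z in mm, then the turn, a rotation vector about the tool's x, y, z in degrees, then the closure in counts, from 0 (fully open) to 255 (shut). A call has 1 to 5 rows; each row is the pose to reach, as a shift and turn from the pose commanded when the call began, along the tool's axes at that moment; what a row does not reach only later rows make up. A row lasts 1/8 s, in which the tool goes at most 62.5 mm and 10.7 degrees, less where a joint would pass 70% of its speed; a pose out of reach is approached as far as the arm can. A call with a gripper value outside its range is refused whole. The fingers move at their own pace and stop on an object; the grip force is fixed at half the most. Time passes only in rows, so rows that repeat a pose let the fingers close. It gives the time, the measured TCP pose, the force and the opening at its end, in the units of the state.
- robot.get_obs(): the state, without advancing time (a new reading comes with each control period).
- robot.snapshot(name): name is "scene" or "top" or "wrist"; returns a dict with "color" (480x640x3 uint8, blue, green, red), "fx", "fy", "cx", "cy" (pixels), "k1" (the pictures are not rectified: a ray, as slopes to the right and down, at radius r is drawn at 1 + k1 r^2 times it, then the intrinsics apply), "world_from_camera" (4x4, takes a point from camera to world coordinates); the wrist camera has in their place "mount" (4x4, takes a point from camera to tool coordinates, whose origin is the TCP and whose axes are the tool frame's). Camera axes: x right, y down, z forward; pixel columns grow to the right and rows downward; lengths in m; the calibration is good to about 2 mm. A picture is of the moment at which its call begins: read the wrist's pose just before it. There is no depth.
- robot.close_job(): hands the job in, once; it reports no verdict.
Trained networks look in the newest picture that a camera, given by its name, has taken for a name from the list of things; names that differ only in an ending like _2 or _b are one class to them, and where a whole thing is asked for, a point or a joint stands for the part that bears it (a point fixed in the world has none). Each returns a list of dicts, best first, with "p" (0 to 1); they miss things now and then, are a little off and sometimes report something else, mostly with a low value. They report only what shows in the picture. A call takes as long as a camera call. They do not tell look-alikes from the thing itself.
- robot.spot_in(name, camera): "point" ([x, y, z] in m, in world coordinates, good to about 4 mm: the middle of the surface that is visible of it).
- robot.landmark_of(name, camera): "point" ([x, y, z] in m, in world coordinates, good to about 4 mm: a listed point, or the origin of a listed thing).
The state is a dict: "time": time; "joint_positions": joint angles; "qvel": joint speeds; "joint_torque": joint torques, N m; "tool_pos": TCP position; "ee_rot": TCP orientation; "wrist_force": force on the tool from outside, world axes, zero at the start; "wrist_torque": the same for the moment, N m; "width": finger opening in m.
Only numpy, scipy, OpenCV 4.12 (cv2) and the standard library are available. Lean on these libraries where they do the work, as an engineer would, in place of code of your own. Each camera call takes 0.05 s, during which the arm holds its last target.

TASK

Seat the wafer carrier fully down on the two pegs of the black loading slide and let go of it. Then take the white shield by its rib and tuck its red-lined edge under the blue flap, square and centred, until the red line meets the flap's edge, without lifting the flap. Finish still holding the shield by the rib and pressing it firmly flat on the carrier; leave the other things on the bench alone.

Things in the scene. Friction and masses are not known exactly. Their poses are not given: they have to be found in the camera images.
- slide: Fixed black loading slide, 270 (x) x 170 (y) x 20 mm plate; origin at the centre of its underside, on the bench; z up, x points towards the blue flap (roughly away from the robot). Two pegs on its centre line at x = -72 and +12 mm: 10 mm diameter, 10 mm tall, upper half tapered to 5 mm. A dark ledge, top 30 mm above the bench, starts at x = 33 mm; hinge blocks 56 mm high at x = 110 to 130 mm.
- seat (a point): Point on the slide's top face (20 mm above the bench) midway between the pegs, where the carrier's origin comes to lie; axes as slide.
- flap_edge (a point): Fixed point below the middle of the flap's free edge (37 mm along the slide's x), at the height of the seated carrier's top (32 mm above the bench); axes as slide. The shield goes in along +x.
- flap (a joint): Blue sprung flap, 110 mm wide (y), 4 mm thick, flat over the ledge, hinged at its far end (slide x = 112 mm); angle 0 = down on its stop, growing as its free edge (75 mm from the hinge) lifts. Its underside is 6.5 mm above the seated carrier's top, so the 4 mm shield slides in below it; the last 11 mm at the free edge bend upwards by about 5 mm. 1.5 N at the edge lifts it.
- carrier: Loose bare-metal wafer carrier, 110 (x) x 56 (y) x 12 mm plate with an orange 50 mm wafer inlaid flush on top, 0.16 to 0.26 kg; origin at the centre of its underside. Two through holes, 13 mm diameter, at x = -42 and +42 mm. Either way round will do. It can be gripped from above across its 56 mm width.
- shield: Loose white sheet, 105 (x) x 90 (y) x 4 mm, 0.11 to 0.18 kg, with a black rib on top to grip: 10 mm thick (x), 44 mm long (y), top 34 mm above the underside. Origin on the underside, below the rib's centre; the sheet spans x = -40 to +65 mm. Red line across it at x = 40 mm, 25 mm short of the leading (+x) edge. Starts flat on the bench, red line roughly away from the robot.
- shield_lead (a point): Middle of the shield's leading (red-lined, +x) edge, at its underside; axes as shield.
- bottle: Bystander, to be left alone: amber bottle, 60 mm across, 130 tall; origin at the centre of its underside.
- jar: Bystander, to be left alone: clear jar, 70 mm across, 60 tall; origin at the centre of its underside.
- driver: Bystander, to be left alone: screwdriver, 160 mm long, lying; origin under its middle.
- beaker: Bystander, to be left alone: glass beaker, 70 mm across, 80 tall; origin at the centre of its underside.
- objective: Bystander, to be left alone: brass lens barrel, 40 mm across, 45 tall; origin at the centre of its underside.
Things that resemble listed ones, but are neither listed nor needed, are in the scene too. Leave any brown, green or yellow look-alike of the shield alone.

How it is judged:
On the way, in this order (a step that is already met when the one before it is completed fails the run):
1. the carrier is seated on both pegs and let go (horizontal distance between carrier and seat below 0.0035 m and z of carrier in the frame of seat between -0.002 and 0.002 m and angle between the x axis of carrier and the x axis of seat, either way round below 0.08 rad and angle between carrier's own z axis and vertical below 0.04 rad and contact force between the fingers and carrier below 0.2 N), for 0.2 s.
2. the shield lies flat on the carrier with its edge tucked under the flap (horizontal distance between carrier and seat below 0.0035 m and z of carrier in the frame of seat between -0.002 and 0.002 m and angle between the x axis of carrier and the x axis of seat, either way round below 0.08 rad and angle between carrier's own z axis and vertical below 0.04 rad and x of shield_lead in the frame of flap_edge between 0.015 and 0.035 m and y of shield_lead in the frame of flap_edge between -0.01 and 0.01 m and angle between the x axis of shield and the x axis of seat, either way round below 0.12 rad and angle between shield's own z axis and vertical below 0.05 rad and z of shield_lead in the frame of flap_edge between -0.0025 and 0.0025 m and value of joint flap below 0.03 rad), for 0.2 s.
At the end, for the whole second after the job is handed in: Carrier on the pegs within 3.5 mm, down within 2 mm, square. Shield edge 15-35 mm under the flap, within 10 mm of centre, square within 0.12 rad, flat within 0.05 rad and 2.5 mm; flap down under 0.03 rad. Gripper holds the shield at the rib, pressing it on the carrier with over 4 N (all of step 2 and contact force between shield and carrier above 4 N and contact force between the fingers and shield above 3 N and z of the grasp point in the frame of shield above 0.02 m and x of the grasp point in the frame of shield between -0.02 and 0.02 m and linear speed of shield below 0.02 m/s); the arm keeps its last pose, push and grip.
It fails at once if the flap is lifted (more than 0.06 rad, about 4.5 mm at its edge) (value of joint flap above 0.06 rad).
It fails at once if another thing on the bench is moved more than 30 mm (distance of any of bottle, jar, driver, beaker, objective from where it was at the start of the episode above 0.03 m).
It also fails if it takes over 67 s, if anything falls off the work surface, if the arm or the gripper's body presses on something with over 40 N, if the wrist force passes 120 N, or if a joint passes its speed limit or range.

## Working session

There is one attempt and no reset: what is moved stays moved. The work goes in short steps, Python scripts to look and compute and a shell command to move; the robot and the scene stay as the last step left them, time stands still between calls to the robot, and variables do not carry over. Pictures are saved under pics/ and viewed, and the job is handed in when it is done.

```bash
ls; mkdir -p pics
python3 - <<'E'
from bench import robot
import cv2,numpy as np
print(robot.get_obs())
for c in ["scene","top"]:
    s=robot.snapshot(c); cv2.imwrite(f"pics/{c}0.png",s["color"]); print(c,s["fx"],s["fy"],s["cx"],s["cy"],s["k1"],np.round(s["world_from_camera"],3).tolist())
    for n in ["slide","seat","flap_edge","flap","carrier","shield","shield_lead","bottle","jar","driver","beaker","objective"]:
        print(n,[(np.round(d["point"],3).tolist(),round(d["p"],2)) for d in robot.landmark_of(n,c)][:4])
E
```

```text
pics
{'time': 0.0, 'joint_positions': array([-1.33611211e+00,  8.79793918e-02,  1.37222401e+00, -2.79344156e-06,
        1.68356843e+00, -1.03128043e-01]), 'qvel': array([-5.41227764e-05,  2.85394914e-04,  4.58058918e-04, -1.62409016e-04,
       -9.20556851e-04, -3.18957885e-04]), 'joint_torque': array([-9.85171464e-04, -3.40179670e+01, -3.02426183e+01,  7.16534327e-02,
        3.28683481e-02, -1.75956188e-04]), 'tool_pos': array([ 0.18213963, -0.51840498,  0.20430617]), 'ee_rot': array([-1.57057475,  0.00216788, -1.23298414]), 'wrist_force': array([0.12212072, 0.45635837, 0.26506723]), 'wrist_torque': array([-0.01461582, -0.04633594,  0.04681763]), 'width': 0.0939894151272939}
scene 570.1015763663385 570.1015763663385 311.90433691421 240.2094132119011 0.01408210576203765 [[0.489, 0.632, -0.601, 1.226], [0.872, -0.366, 0.325, -0.444], [-0.014, -0.683, -0.73, 1.004], [0.0, 0.0, 0.0, 1.0]]
slide [([0.555, -0.02, 0.001], 0.71)]
seat [([0.523, -0.016, 0.023], 0.83)]
flap_edge [([0.59, -0.027, 0.033], 0.58), ([0.453, -0.269, -0.003], 0.22)]Traceback (most recent call last):
  File "<stdin>", line 7, in <module>
ValueError: it knows: beaker, bottle, carrier, driver, flap_edge, jar, objective, seat, shield, shield_lead, slide
```

Run:
```python
from bench import robot
import cv2,numpy as np
for c in ["scene","top"]:
    s=robot.snapshot(c); cv2.imwrite(f"pics/{c}1.png",s["color"]); print(c,s["fx"],s["fy"],s["cx"],s["cy"],s["k1"],np.round(s["world_from_camera"],3).tolist())
    for n in ["slide","seat","flap_edge","carrier","shield","shield_lead"]:
        print(n,[(np.round(d["point"],3).tolist(),round(d["p"],2)) for d in robot.landmark_of(n,c)][:4])
print(robot.get_obs()["time"])
```

```text
scene 570.1015763663385 570.1015763663385 311.90433691421 240.2094132119011 0.01408210576203765 [[0.489, 0.632, -0.601, 1.226], [0.872, -0.366, 0.325, -0.444], [-0.014, -0.683, -0.73, 1.004], [0.0, 0.0, 0.0, 1.0]]
slide [([0.554, -0.022, 0.001], 0.76)]
seat [([0.52, -0.016, 0.02], 0.83)]
flap_edge [([0.589, -0.024, 0.037], 0.71)]
carrier [([0.436, 0.319, 0.002], 0.76), ([0.552, -0.021, 0.002], 0.73)]
shield [([0.305, -0.215, -0.003], 0.96), ([0.16, -0.327, 0.003], 0.8), ([0.612, 0.206, 0.002], 0.74), ([0.452, -0.273, -0.003], 0.6)]
shield_lead [([0.214, -0.361, -0.004], 0.93), ([0.561, 0.24, 0.0], 0.87), ([0.515, -0.252, -0.0], 0.85), ([0.388, -0.442, -0.004], 0.85)]
top 527.5706033805442 527.5706033805442 324.6715252510383 235.02858362683304 -0.04448199322634015 [[0.023, -0.999, 0.038, 0.384], [-1.0, -0.023, 0.014, -0.033], [-0.014, -0.039, -0.999, 1.5], [0.0, 0.0, 0.0, 1.0]]
slide [([0.551, -0.02, -0.001], 0.75)]
seat [([0.522, -0.017, 0.018], 0.9)]
flap_edge [([0.583, -0.023, 0.035], 0.62)]
carrier [([0.433, 0.319, 0.003], 0.75), ([0.586, -0.024, 0.033], 0.56)]
shield [([0.309, -0.216, -0.002], 0.98), ([0.618, 0.203, -0.0], 0.75), ([0.161, -0.323, 0.003], 0.73), ([0.458, -0.275, 0.002], 0.62)]
shield_lead [([0.387, -0.448, 0.005], 0.96), ([0.518, -0.252, 0.002], 0.92), ([0.557, 0.239, 0.004], 0.72), ([0.217, -0.355, -0.003], 0.63)]
0.9
```

View pics/scene1.png

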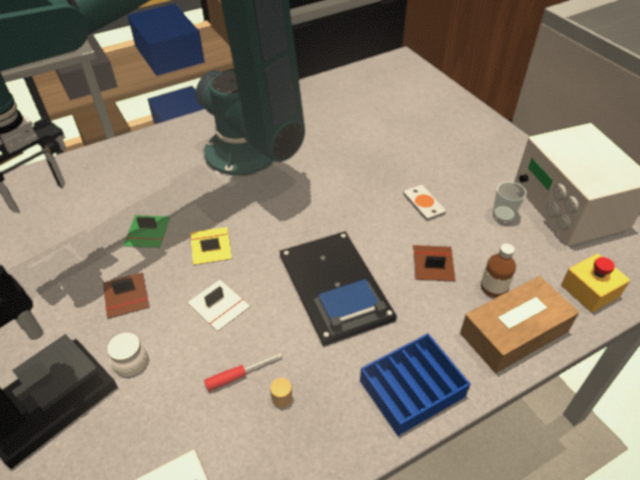

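View pics/top1.png

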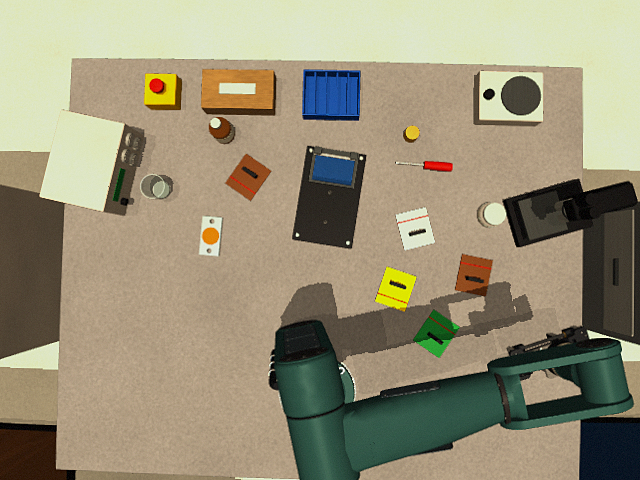

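```bash
cat > h.py <<'E'
import numpy as np,cv2
from bench import robot
from scipy.spatial.transform import Rotation as R
def toolT(o):
    T=np.eye(4);T[:3,:3]=R.from_euler('xyz',o["ee_rot"]).as_matrix();T[:3,3]=o["tool_pos"];return T
def snap(c,name=None):
    o=robot.get_obs();s=robot.snapshot(c)
    s["T"]=np.array(s["world_from_camera"]) if c!="wrist" else toolT(o)@np.array(s["mount"])
    if name: cv2.imwrite("pics/"+name+".png",s["color"])
    return s
def K(s): return np.array([[s["fx"],0,s["cx"]],[0,s["fy"],s["cy"]],[0,0,1.]])
def D(s): return np.array([s["k1"],0,0,0,0.])
def pix2(s,uv,z):
    uv=np.array(uv,float).reshape(-1,1,2)
    n=cv2.undistortPoints(uv,K(s),D(s)).reshape(-1,2)
    d=np.c_[n,np.ones(len(n))]@s["T"][:3,:3].T; c=s["T"][:3,3]
    return c+d*((z-c[2])/d[:,2])[:,None]
def proj(s,P):
    Ti=np.linalg.inv(s["T"]);r,_=cv2.Rodrigues(Ti[:3,:3])
    return cv2.projectPoints(np.array(P,float).reshape(-1,3),r,Ti[:3,3],K(s),D(s))[0].reshape(-1,2)
def togo(p,yaw):
    """tool target TCP p, tool yaw (pointing down); prints shift mm in tool axes & rotvec deg"""
    o=robot.get_obs();T=toolT(o)
    print("now",np.round(o["tool_pos"],4),np.round(o["ee_rot"],4),"F",np.round(o["wrist_force"],1),"w",round(o["width"],4),"t",o["time"])
    G=R.from_euler('xyz',[-np.pi/2,0,yaw]).as_matrix()
    print("shift mm",np.round(T[:3,:3].T@(np.array(p)-T[:3,3])*1e3,1),"turn deg",np.round(np.degrees(R.from_matrix(T[:3,:3].T@G).as_rotvec()),2))
E
python3 - <<'E'
from h import *
for c in ["top","scene"]:
    s=snap(c)
    im=s["color"]
    ang=lambda n: (0.523-0,)
    for nm,p in [("shield",[0.456,-0.274,0.01]),("carrier",[0.434,0.319,0.01]),("slide",[0.553,-0.02,0.02])]:
        u,v=proj(s,[p])[0]; r=60 if nm!="slide" else 80
        u0,v0=int(u-r),int(v-r)
        cv2.imwrite(f"pics/{c}_{nm}.png",cv2.resize(im[v0:v0+2*r,u0:u0+2*r],(400,400),interpolation=cv2.INTER_CUBIC)); print(c,nm,u0,v0,r)
import glob
A=[np.hstack([cv2.imread(f"pics/{c}_{n}.png") for n in ["shield","carrier"]]) for c in ["top"]]
cv2.imwrite("pics/crops.png",A[0])
t=toolT(robot.get_obs()); print(np.round(robot.snapshot("wrist")["mount"],3).tolist())
E
```

```text
top shield 357 172 60
top carrier 148 175 60
top slide 248 115 80
scene shield 153 240 60
scene carrier 366 140 60
scene slide 256 201 80
[[1.0, -0.001, 0.001, 0.001], [-0.001, -0.255, 0.967, -0.18], [-0.001, -0.967, -0.255, 0.073], [0.0, 0.0, 0.0, 1.0]]
```

View pics/crops.png

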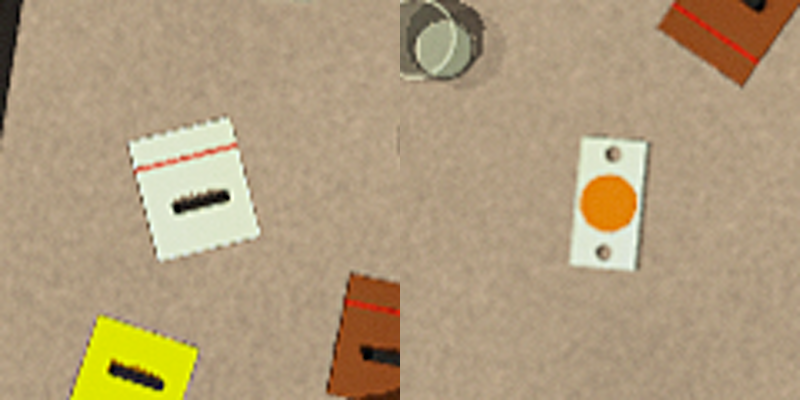

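View pics/top_slide.png

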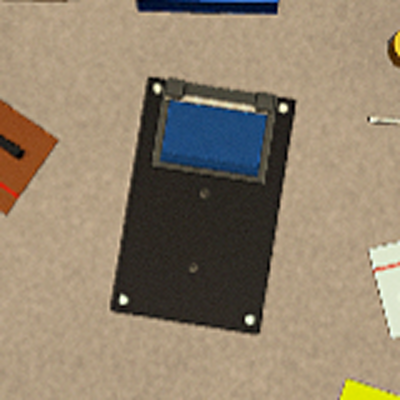

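White shield at top-view (416,230) is the only white sheet. Yellow (396,288), green (436,334) and brown (474,274), (248,177) are the look-alikes. The carrier, bare with an orange disc, is at (210,236). Now measuring by segmentation.

```bash
cat >> h.py <<'E'
def rect(s,u0,v0,r,z,white=True):
    im=s["color"][v0:v0+r,u0:u0+r].astype(int)
    hsv=cv2.cvtColor(im.astype(np.uint8),cv2.COLOR_BGR2HSV)
    m=((hsv[...,1]<45)&(hsv[...,2]>170)).astype(np.uint8)
    m=cv2.morphologyEx(m,cv2.MORPH_OPEN,np.ones((3,3)))
    n,l,st,_=cv2.connectedComponentsWithStats(m)
    return m,n,l,st
E
python3 - <<'E'
from h import *
s=snap("top")
for nm,(u0,v0,r,z) in {"shield":(380,190,75,.004),"carrier":(180,195,75,.012)}.items():
    m,n,l,st=rect(s,u0,v0,r,z)
    cs,_=cv2.findContours(m,cv2.RETR_EXTERNAL,cv2.CHAIN_APPROX_NONE)
    c=np.vstack(cs).reshape(-1,2)
    P=pix2(s,c+[u0,v0],z)[:,:2]
    rc=cv2.minAreaRect((P*1000).astype(np.float32)); print(nm,len(c),rc,np.round(cv2.boxPoints(rc)).tolist())
# orange disc
im=cv2.cvtColor(s["color"],cv2.COLOR_BGR2HSV)
g=(im[...,0]<20)&(im[...,1]>200)&(im[...,2]>150)
g[:,:190]=0;g[:,235:]=0;g[:210]=0;g[265:]=0
v,u=np.nonzero(g);print("disc",len(u),pix2(s,[[u.mean(),v.mean()]],.012))
# screws and slide corners (top z .02), crop coords /2.5 + (248,115)
C=np.array([[157,88],[283,107],[249,320],[123,300]])*0.4-0.3+[248,115]
Cw=pix2(s,C,.02);print("screws",np.round(Cw,4))
C=np.array([[150,78],[296,98],[260,333],[112,311]])*0.4-0.3+[248,115]
Cw=pix2(s,C,.02);print("corners",np.round(Cw,4),Cw.mean(0))
pg=np.array([[205,193],[193,267]])*0.4-0.3+[248,115];Pw=pix2(s,pg,.03);print("pegs",Pw, Pw.mean(0),np.linalg.norm(Pw[0]-Pw[1]))
E
```

```text
shield 180 ((466.7468566894531, -266.48040771484375), (105.93626403808594, 89.52128601074219), 15.30488109588623) [[404.0, -237.0], [427.0, -324.0], [530.0, -296.0], [506.0, -209.0]]
carrier 141 ((432.45465087890625, 314.5089111328125), (56.2548713684082, 111.49703216552734), 86.20636749267578) [[375.0, 290.0], [486.0, 283.0], [490.0, 339.0], [379.0, 346.0]]
disc 210 [[0.4327051  0.31316214 0.012     ]]
screws [[ 0.6813  0.0342  0.02  ]
 [ 0.6626 -0.1087  0.02  ]
 [ 0.4211 -0.0754  0.02  ]
 [ 0.4403  0.0666  0.02  ]]
corners [[ 0.6925  0.0424  0.02  ]
 [ 0.6731 -0.1232  0.02  ]
 [ 0.4068 -0.0881  0.02  ]
 [ 0.4276  0.0786  0.02  ]] [ 0.55002047 -0.02254233  0.02      ]
pegs [[ 0.56182466 -0.02287946  0.03      ]
 [ 0.47856327 -0.01137575  0.03      ]] [ 0.52019396 -0.01712761  0.03      ] 0.08405232958542637
```

Run:
```python
from h import *
togo([0.40,-0.1,0.22],-1.637)
togo([0.4325,0.314,0.2],-1.637)
```

```text
now [ 0.1823 -0.519   0.2055] [-1.5708e+00 -1.0000e-04 -1.2330e+00] F [ 0.2  0.2 -0.2] w 0.0938 t 1.1
shift mm [-323.1  -14.5  344.3] turn deg [-0.000e+00  2.315e+01  1.000e-02]
now [ 0.1823 -0.519   0.2055] [-1.5708e+00 -1.0000e-04 -1.2330e+00] F [ 0.2  0.2 -0.2] w 0.0938 t 1.1
shift mm [-703.     5.4  512.1] turn deg [-0.000e+00  2.315e+01  1.000e-02]
```

```bash
python3 -m creep '[[-323,-15,344,0,23.1,0,0],[-323,-15,344,0,23.1,0,0],[-323,-15,344,0,23.1,0,0],[-323,-15,344,0,23.1,0,0],[-323,-15,344,0,23.1,0,0]]'
python3 - <<'E'
from h import *
togo([0.4325,0.314,0.2],-1.637)
E
```

```text
time: 1.72
tool_pos: [0.326, -0.2416, 0.2157]
ee_rot: [-1.57, -0.001, -1.637]
wrist_force: [0.8, -0.9, -0.4]
width: 0.0939
now [ 0.326  -0.2416  0.2157] [-1.5697e+00 -7.0000e-04 -1.6369e+00] F [ 0.8 -0.9 -0.4] w 0.0939 t 1.725
shift mm [-561.4   15.4   69.5] turn deg [-0.06  0.01  0.04]
```

```bash
python3 -m creep '[[-545,15,69,0,0,0,0],[-545,15,69,0,0,0,0],[-545,15,69,0,0,0,0],[-545,15,69,0,0,0,0],[-545,15,69,0,0,0,0]]'
python3 - <<'E'
from h import *
togo([0.4325,0.314,0.16],-1.637)
E
```

```text
time: 2.35
tool_pos: [0.385, 0.0654, 0.2072]
ee_rot: [-1.569, -0.0, -1.636]
wrist_force: [1.2, -0.8, -0.6]
width: 0.0937
now [0.385  0.0654 0.2072] [-1.5689e+00 -1.0000e-04 -1.6362e+00] F [ 1.2 -0.8 -0.6] w 0.0937 t 2.35
shift mm [-251.2   47.2   31.1] turn deg [-0.11  0.04  0.01]
```

```bash
python3 -m creep '[[-249,47,31,0,0,0,0],[-249,47,31,0,0,0,0],[-249,47,31,0,0,0,0],[-249,47,31,0,0,0,0],[-249,47,31,0,0,0,0]]'
python3 - <<'E'
from h import *
robot_s=snap("wrist","w1")
togo([0.4325,0.314,0.002],-1.637)
E
```

```text
time: 2.98
tool_pos: [0.4311, 0.3126, 0.1575]
ee_rot: [-1.574, -0.002, -1.631]
wrist_force: [0.8, -1.1, -0.8]
width: 0.0942
now [0.4314 0.3114 0.1583] [-1.5732e+00 -1.5000e-03 -1.6330e+00] F [ 0.2  0.3 -0.3] w 0.094 t 3.025
shift mm [ -2.9 156.3   1.3] turn deg [0.13 0.23 0.09]
```

View pics/w1.png

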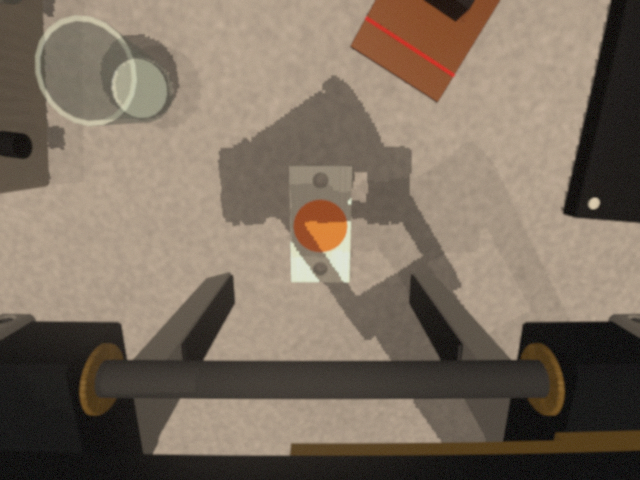

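The carrier is at (320,225), upright in the picture, with holes at (320,180) and (320,268) and the fingers well clear either side.

Run:
```python
from h import *
s=snap("wrist")
P=pix2(s,[[290,166],[352,166],[350.5,282],[290.5,282],[320,180],[320,268],[320,226]],.012);print(np.round(P,4));print(P[:4].mean(0),P[4:6].mean(0))
togo([0.4325,0.314,0.004],-1.637)
```

```text
[[0.4896 0.334  0.012 ]
 [0.4861 0.2789 0.012 ]
 [0.376  0.2849 0.012 ]
 [0.3798 0.3429 0.012 ]
 [0.4756 0.3081 0.012 ]
 [0.3922 0.3135 0.012 ]
 [0.4333 0.3108 0.012 ]]
[0.43288196 0.31017649 0.012     ] [0.4339002 0.3108062 0.012    ]
now [0.4317 0.31   0.1592] [-1.5719e+00 -1.4000e-03 -1.6346e+00] F [ 0.1 -0.4 -0.1] w 0.0941 t 3.075
shift mm [ -4.3 155.2   0.7] turn deg [0.06 0.13 0.08]
```

```bash
python3 -m creep '[[-2,50,1,0,0,0,0],[-2,100,1,0,0,0,0],[-2,140,1,0,0,0,0],[-2,154,1,0,0,0,0],[-2,154,1,0,0,0,0]]'; python3 -m creep '[[0,0,0,0,0,0,255],[0,0,0,0,0,0,255],[0,0,0,0,0,0,255],[0,0,0,0,0,0,255],[0,0,0,0,0,0,255]]'
```

```text
time: 3.7
tool_pos: [0.4335, 0.3107, 0.0063]
ee_rot: [-1.571, -0.0, -1.638]
wrist_force: [0.3, -0.4, 0.5]
width: 0.094
time: 4.32
tool_pos: [0.4335, 0.3122, 0.0063]
ee_rot: [-1.57, 0.001, -1.636]
wrist_force: [-0.4, 1.6, 1.7]
width: 0.0554
```

```bash
python3 -m creep '[[0,-2,0,0,0,0,255],[0,-10,0,0,0,0,255],[0,-40,0,0,0,0,255],[0,-80,0,0,0,0,255],[0,-100,0,0,0,0,255]]';  python3 -m creep '[[0,0,0,0,0,0,255]]'
python3 - <<'E'
from h import *
s=snap("wrist","w2")
togo([0.52,-0.0175,0.105],-1.707)
E
```

```text
time: 4.95
tool_pos: [0.4342, 0.3121, 0.1086]
ee_rot: [-1.568, 0.002, -1.636]
wrist_force: [1.7, -0.7, -2.5]
width: 0.0556
time: 5.08
tool_pos: [0.4344, 0.3123, 0.1081]
ee_rot: [-1.567, 0.002, -1.636]
wrist_force: [-0.1, -0.7, -2.6]
width: 0.0554
now [0.4334 0.3117 0.1062] [-1.5699e+00  4.0000e-04 -1.6362e+00] F [ 0.9  0.8 -2.8] w 0.0553 t 5.125
shift mm [322.9   1.2 107.9] turn deg [-0.05  4.06 -0.02]
```

View pics/w2.png

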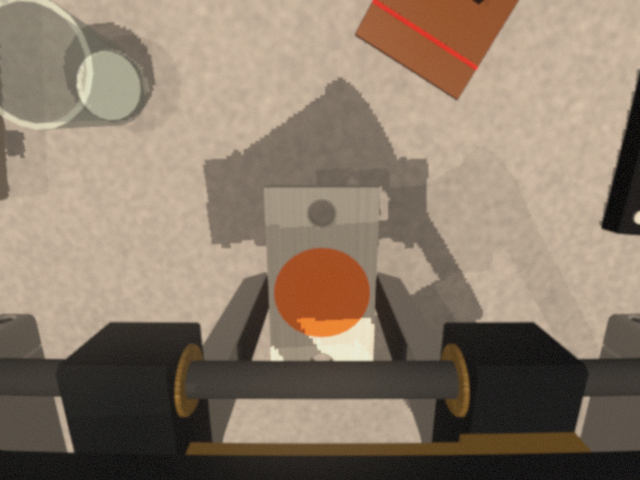

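Run:
```python
from h import *
o=robot.get_obs();T=toolT(o)
s=snap("wrist")
P=pix2(s,[[321,212],[322,291.5],[264.5,188],[380,187]],o["tool_pos"][2]+0.006)
print(np.round((P-T[:3,3])@T[:3,:3]*1e3,1))
```

```text
[[  1.2  -6.   42.7]
 [  1.6  -6.    0.8]
 [-26.   -5.9  54.4]
 [ 29.6  -6.   54.8]]
```

```bash
python3 -m creep '[[62,0,-8,0,4.1,0,255],[124,0,-16,0,4.1,0,255],[186,0,-24,0,4.1,0,255],[248,0,-32,0,4.1,0,255],[310,0,-32,0,4.1,0,255]]';  python3 -m creep '[[0,0,0,0,0,0,255],[0,0,0,0,0,0,255]]'
python3 - <<'E'
from h import *
s=snap("wrist","w3")
togo([0.52,-0.0175,0.105],-1.707)
print(proj(s,[[0.562,-0.0229,.03],[.4786,-.0114,.03]]))
E
```

```text
time: 5.8
tool_pos: [0.379, 0.003, 0.1041]
ee_rot: [-1.573, -0.0, -1.707]
wrist_force: [2.2, -0.6, -1.7]
width: 0.0552
time: 6.05
tool_pos: [0.3802, 0.0047, 0.1046]
ee_rot: [-1.573, 0.001, -1.709]
wrist_force: [-1.0, 1.4, -2.3]
width: 0.0556
now [0.3804 0.0054 0.1048] [-1.5730e+00  7.0000e-04 -1.7068e+00] F [ 0.2  0.4 -2. ] w 0.0555 t 6.1
shift mm [  3.8  -0.5 141.4] turn deg [ 0.13  0.01 -0.04]
[[322.64088987 -36.69720328]
 [322.84878778 106.59781113]]
```

View pics/w3.png

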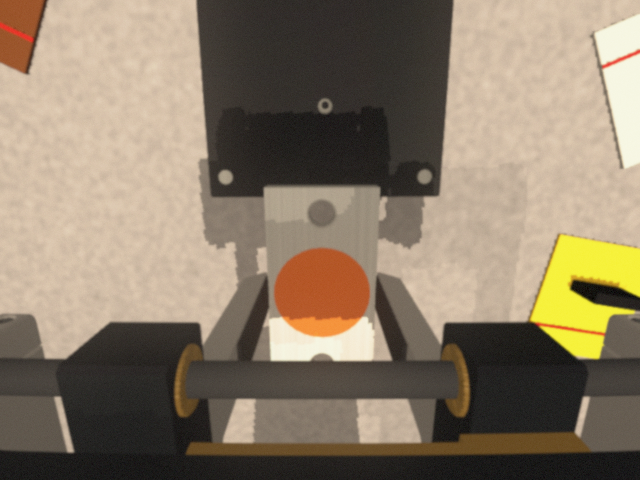

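Run:
```python
from h import *
o=robot.get_obs();T=toolT(o)
s=snap("wrist")
f=lambda uv,z: np.round((pix2(s,uv,z)-T[:3,3])@T[:3,:3]*1e3,1)
print("peg",f([[325,105]],.03), pix2(s,[[325,105]],.03));print("scr",f([[225.5,177],[424.5,176.5]],.02));print("cor",f([[212,196],[441,195.5],[198,0],[452.5,0]],.02))
print("held",f([[321,212],[322,291.5],[264.5,187],[379.5,186.5]],o["tool_pos"][2]+.006))
```

```text
peg [[  3.9  74.6 100.9]] [[ 0.47969093 -0.01210234  0.03      ]]
scr [[-68.5  84.7  52.6]
 [ 76.7  84.6  52.8]]
cor [[-79.4  84.8  38.7]
 [ 89.9  84.7  38.9]
 [-79.3  84.5 167.8]
 [ 87.7  84.4 167.7]]
held [[  1.2  -6.1  42.8]
 [  1.6  -6.    1. ]
 [-26.   -6.1  55. ]
 [ 29.3  -6.1  55.2]]
```

```bash
python3 -m creep '[[3,0,60,0,0,0,255],[3,0,110,0,0,0,255],[3,0,142,0,0,0,255],[3,30,142,0,0,0,255],[3,62,142,0,0,0,255]]';  python3 -m creep '[[0,0,0,0,0,0,255],[0,0,0,0,0,0,255]]'
python3 - <<'E'
from h import *
s=snap("wrist","w4")
togo([0.52,-0.0175,0.026],-1.707)
s=snap("scene","s4");u,v=proj(s,[[.52,-.0175,.03]])[0];u,v=int(u),int(v)
cv2.imwrite("pics/s4c.png",cv2.resize(s["color"][v-70:v+70,u-90:u+90],None,fx=4,fy=4,interpolation=cv2.INTER_CUBIC))
E
```

```text
time: 6.78
tool_pos: [0.5223, -0.0154, 0.0427]
ee_rot: [-1.571, 0.0, -1.703]
wrist_force: [0.4, -0.4, -1.5]
width: 0.0555
time: 7.02
tool_pos: [0.522, -0.0167, 0.0447]
ee_rot: [-1.57, -0.0, -1.705]
wrist_force: [0.7, 0.5, -1.3]
width: 0.0555
now [ 0.5225 -0.0171  0.0454] [-1.568e+00 -1.000e-04 -1.706e+00] F [ 0.6  0.3 -2.2] w 0.0556 t 7.075
shift mm [ 0.8 19.4 -2.5] turn deg [-0.16  0.06  0.  ]
```

View pics/w4.png

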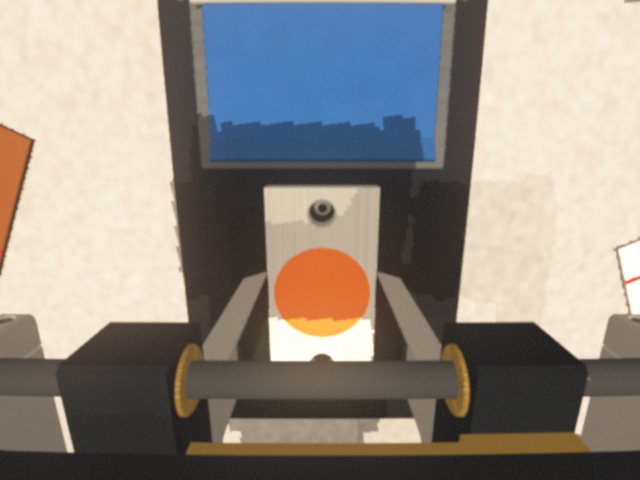

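View pics/s4c.png

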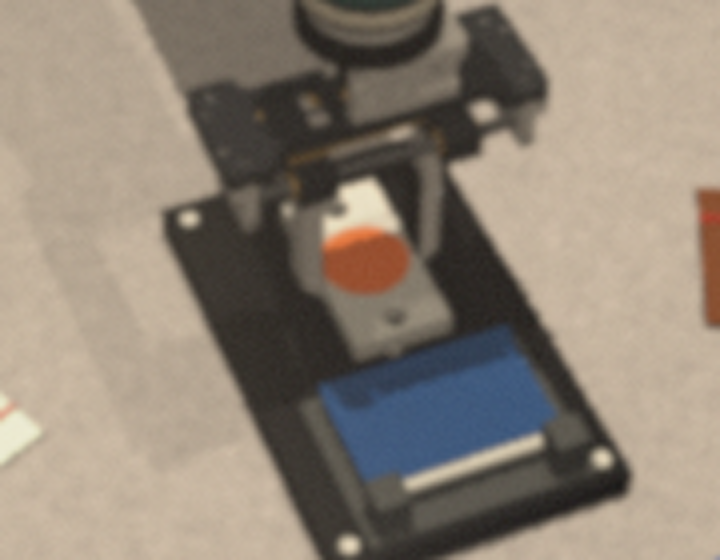

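Run:
```python
from h import *
im=cv2.imread("pics/w4.png");cv2.imwrite("pics/w4c.png",cv2.resize(im[185:240,285:360],None,fx=10,fy=10,interpolation=cv2.INTER_CUBIC))
```

```text
(no output)
```

View pics/w4c.png

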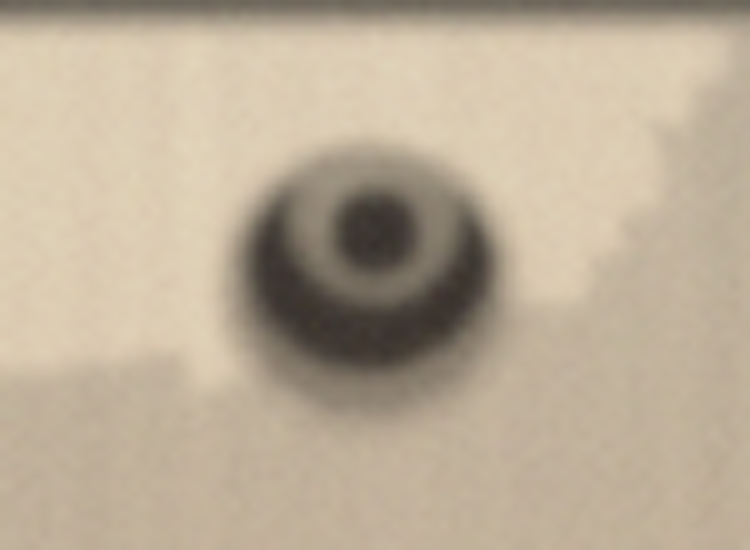

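Run:
```python
from h import *
o=robot.get_obs();T=toolT(o)
s=snap("wrist")
f=lambda uv,z: np.round((pix2(s,uv,z)-T[:3,3])@T[:3,:3]*1e3,1)
print(o["tool_pos"],f([[322.5,208]],.03),f([[321.8,212.5]],o["tool_pos"][2]+.006))
```

```text
[ 0.5227156  -0.01734509  0.045723  ] [[ 2.  15.9 41.1]] [[ 1.6 -5.9 42.5]]
```

```bash
python3 -m creep '[[0.3,0,-1.5,0,0,0,255],[0.3,4,-1.5,0,0,0,255],[0.3,8,-1.5,0,0,0,255],[0.3,12,-1.5,0,0,0,255],[0.3,14,-1.5,0,0,0,255]]';  python3 -m creep '[[0,2,0,0,0,0,255],[0,4,0,0,0,0,255],[0,5,0,0,0,0,255],[0,5,0,0,0,0,255]]'
```

```text
time: 7.8
tool_pos: [0.5203, -0.0178, 0.0298]
ee_rot: [-1.57, 0.001, -1.708]
wrist_force: [2.1, 0.4, -1.0]
width: 0.0552
time: 8.3
tool_pos: [0.5204, -0.0178, 0.0263]
ee_rot: [-1.569, 0.0, -1.708]
wrist_force: [-1.0, 1.3, 5.8]
width: 0.0553
```

```bash
python3 -m creep '[[0,1,0,0,0,0,255],[0,1,0,0,0,0,255],[0,0,0,0,0,0,0],[0,0,0,0,0,0,0],[0,0,0,0,0,0,0]]';  python3 -m creep '[[0,0,0,0,0,0,0],[0,-30,0,0,0,0,0],[0,-80,0,0,0,0,0],[0,-110,0,0,0,0,0],[0,-110,0,0,0,0,0]]'
python3 - <<'E'
from h import *
s=snap("wrist","w5")
togo([0.52,-0.0175,0.026],-1.707)
s=snap("scene","s5");u,v=proj(s,[[.52,-.0175,.03]])[0];u,v=int(u),int(v)
cv2.imwrite("pics/s5c.png",cv2.resize(s["color"][v-70:v+70,u-90:u+90],None,fx=4,fy=4,interpolation=cv2.INTER_CUBIC))
E
```

```text
time: 8.93
tool_pos: [0.5193, -0.0181, 0.0243]
ee_rot: [-1.572, -0.0, -1.708]
wrist_force: [0.2, 0.4, -0.1]
width: 0.0824
time: 9.55
tool_pos: [0.5217, -0.0183, 0.1377]
ee_rot: [-1.564, -0.0, -1.708]
wrist_force: [-0.2, 0.2, 0.7]
width: 0.0942
now [ 0.5202 -0.0181  0.1352] [-1.5691e+00 -1.0000e-04 -1.7078e+00] F [ 0.2 -0.3 -0.4] w 0.0942 t 9.6
shift mm [ -0.6 109.2  -0.5] turn deg [-0.1  -0.04  0.01]
```

View pics/w5.png

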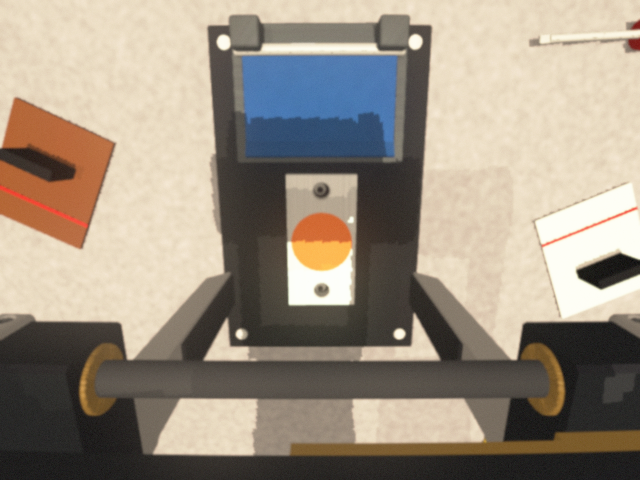

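View pics/s5c.png

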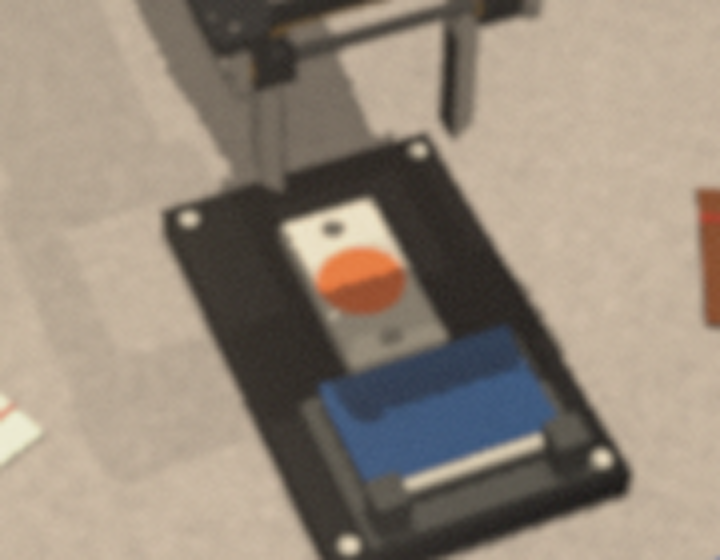

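```bash
python3 - <<'E'
from h import *
o=robot.get_obs();T=toolT(o)
s=snap("wrist")
print("holes",pix2(s,[[321,190],[321.5,290]],.03),pix2(s,[[285,174],[357,174],[354,305],[288.5,305]],.032).mean(0))
print("flap edge",pix2(s,[[245,157],[389,157]],.046))
print("screws",np.round(pix2(s,[[224,42],[416,41.5],[241.5,334],[399.5,334]],.02),4))
togo([0.4547,-0.2698,0.15],0.267)
E
python3 - <<'E'
import cv2
im=cv2.imread("pics/w5.png");cv2.imwrite("pics/w5c.png",cv2.resize(im[130:320,215:430],None,fx=3.5,fy=3,interpolation=cv2.INTER_CUBIC))
E
```

```text
holes [[ 0.55919377 -0.02464818  0.03      ]
 [ 0.47550386 -0.01340315  0.03      ]] [ 0.51721198 -0.0189041   0.032     ]
flap edge [[ 0.59244607  0.0264714   0.046     ]
 [ 0.57801032 -0.07717383  0.046     ]]
screws [[ 0.677   0.0317  0.02  ]
 [ 0.6577 -0.1097  0.02  ]
 [ 0.4388  0.0652  0.02  ]
 [ 0.4188 -0.0772  0.02  ]]
now [ 0.5186 -0.0179  0.1327] [-1.5743e+00 -1.0000e-04 -1.7077e+00] F [ 0.2 -0.4 -0.5] w 0.0939 t 9.7
shift mm [258.3 -17.2 -29. ] turn deg [   0.14 -113.14   -0.2 ]
```

View pics/w5c.png

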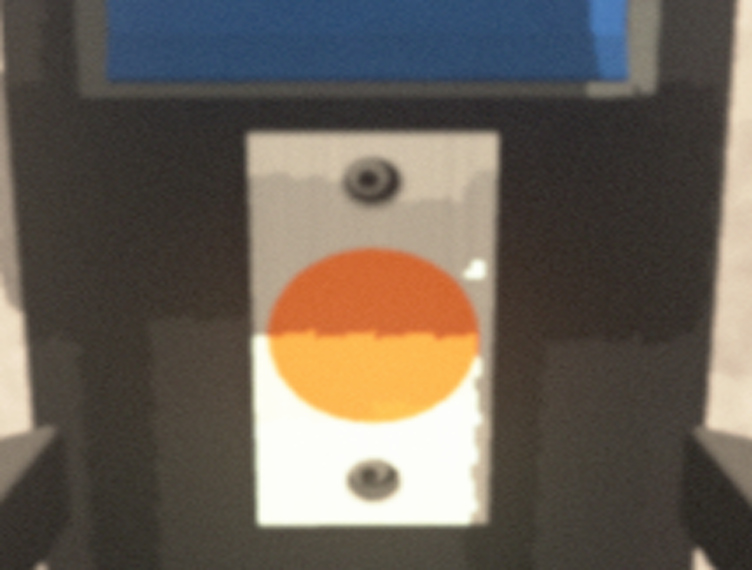

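Both pegs show in the holes at (321,190) and (321,290), and the carrier lies flush. Next, the shield.

```bash
python3 -m creep '[[60,-17,-7,0,-10.5,0,0],[120,-17,-14,0,-21,0,0],[180,-17,-21,0,-31.5,0,0],[230,-17,-29,0,-42,0,0],[258,-17,-29,0,-52.5,0,0]]';  python3 -m creep '[[0,0,0,0,-10.5,0,0],[0,0,0,0,-21,0,0],[0,0,0,0,-31.5,0,0],[0,0,0,0,-42,0,0],[0,0,0,0,-52.5,0,0]]'; python3 -m creep '[[0,0,0,0,-8,0,100],[0,0,0,0,-8.1,0,100],[0,0,0,0,-8.1,0,100]]';python3 - <<'E'
from h import *
s=snap("wrist","w6")
togo([0.4547,-0.2698,0.15],0.267)
E
```

```text
time: 10.32
tool_pos: [0.4537, -0.271, 0.1491]
ee_rot: [-1.572, 0.004, -0.848]
wrist_force: [-0.0, -0.1, -0.3]
width: 0.0943
time: 10.95
tool_pos: [0.4547, -0.2689, 0.1489]
ee_rot: [-1.568, 0.004, 0.07]
wrist_force: [0.4, 0.8, -0.2]
width: 0.094
time: 11.32
tool_pos: [0.4553, -0.2692, 0.1504]
ee_rot: [-1.569, 0.002, 0.204]
wrist_force: [-0.1, 0.1, 0.2]
width: 0.0673
now [ 0.4554 -0.2694  0.1508] [-1.5695e+00  1.2000e-03  2.0400e-01] F [-0.1  0.1  0.7] w 0.0635 t 11.375
shift mm [-0.8  0.8 -0.3] turn deg [-0.07 -3.61 -0.07]
```

View pics/w6.png

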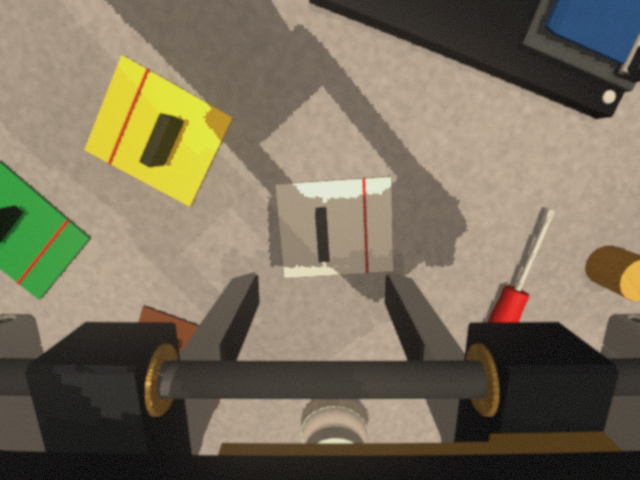

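White shield at (335,228), with its red line at x≈366 on the right and its rib at (322,235). The yellow, green and brown look-alikes sit apart to the left.

Run:
```python
from h import *
s=snap("wrist");im=s["color"]
cv2.imwrite("pics/w6c.png",cv2.resize(im[160:290,255:420],None,fx=4.5,fy=4.5,interpolation=cv2.INTER_CUBIC))
C=pix2(s,[[277,185],[391,177],[396,271],[285,278]],.004);print(np.round(C,4),C.mean(0))
rc=cv2.minAreaRect((C[:,:2]*1000).astype(np.float32));print(rc)
print("red",pix2(s,[[365,178],[367,272]],.004))
```

```text
[[ 0.4074 -0.2398  0.004 ]
 [ 0.5066 -0.212   0.004 ]
 [ 0.5336 -0.2977  0.004 ]
 [ 0.4302 -0.3263  0.004 ]] [ 0.46946773 -0.26893881  0.004     ]
((469.93658447265625, -268.7386169433594), (107.24515533447266, 89.78028106689453), 15.48823070526123)
red [[ 0.48391253 -0.21761327  0.004     ]
 [ 0.50647861 -0.30429855  0.004     ]]
```

View pics/w6c.png

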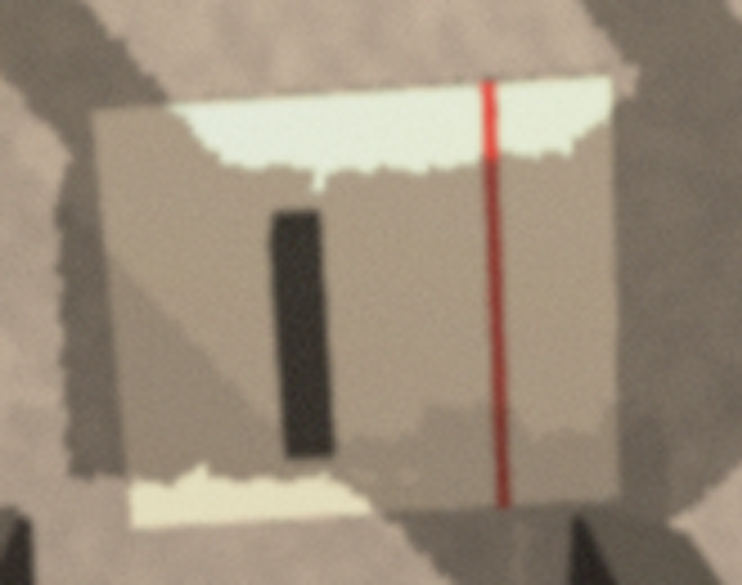

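Run:
```python
from h import *
s=snap("wrist")
P=pix2(s,[[322.1,234.2]],.034);print(P)
R0=pix2(s,[[318.5,208],[326,261]],.034);print(R0,np.linalg.norm(R0[0]-R0[1]),np.arctan2(R0[0]-R0[1],1)[:2],np.arctan2(*( (R0[0]-R0[1])[:2])))
togo([*P[0,:2],0.03],0.265)
togo([.456,-.270,0.03],0.265)
```

```text
[[ 0.45536366 -0.26945029  0.034     ]]
[[ 0.44786802 -0.24801397  0.034     ]
 [ 0.46351518 -0.2921942   0.034     ]] 0.046869243245100445 [-0.01564589  0.04415151] -0.3403819551842607
now [ 0.4557 -0.2695  0.1514] [-1.5704e+00  5.0000e-04  2.0470e-01] F [-0.3 -1.1 -0.5] w 0.0583 t 11.475
shift mm [-2.000e-01  1.214e+02  1.000e-01] turn deg [-0.03 -3.45 -0.03]
now [ 0.4557 -0.2695  0.1514] [-1.5704e+00  5.0000e-04  2.0470e-01] F [-0.3 -1.1 -0.5] w 0.0583 t 11.475
shift mm [  0.3 121.4  -0.6] turn deg [-0.03 -3.45 -0.03]
```

```bash
python3 -m creep '[[0,50,0,0,-4,0,100],[0,100,0,0,-4,0,100],[0,130,0,0,-4,0,100],[0,143,0,0,-4,0,100],[0,143,0,0,-4,0,100]]'; python3 -m creep '[[0,0,0,0,0,0,255],[0,0,0,0,0,0,255],[0,0,0,0,0,0,255],[0,0,0,0,0,0,255],[0,0,0,0,0,0,255]]'
python3 - <<'E'
from h import *
s=snap("wrist","w7")
togo([0.4547,-0.2698,0.15],0.267)
E
```

```text
time: 12.1
tool_pos: [0.4557, -0.2695, 0.0086]
ee_rot: [-1.57, 0.001, 0.275]
wrist_force: [-0.3, 0.1, 0.1]
width: 0.0575
time: 12.72
tool_pos: [0.4559, -0.2696, 0.009]
ee_rot: [-1.571, -0.0, 0.276]
wrist_force: [-0.1, 0.1, 0.5]
width: 0.0109
now [ 0.4558 -0.2697  0.0089] [-1.571   0.      0.2755] F [-0.2 -0.1  0.2] w 0.0099 t 12.775
shift mm [-1.100e+00 -1.411e+02  1.000e-01] turn deg [ 0.01  0.49 -0.  ]
```

View pics/w7.png

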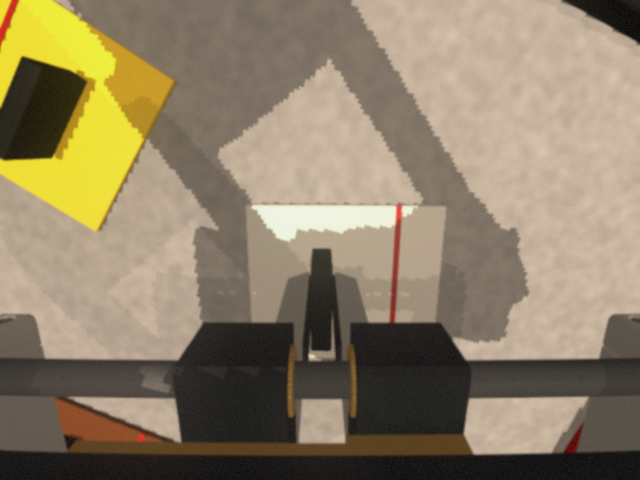

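```bash
python3 - <<'E'
from h import *
o=robot.get_obs();T=toolT(o)
s=snap("wrist")
f=lambda uv,z: np.round((pix2(s,uv,z)-T[:3,3])@T[:3,:3]*1e3,1)
print(f([[247,206],[446,206],[400,206],[393,320],[249,310],[441,310]],.004)); print("rib",f([[312,249],[331,249]],.034))
togo([0.4874,-0.0135,0.10],-0.137)
E
python3 -m creep '[[0,-3,0,0,0,0,255],[0,-10,0,0,0,0,255],[0,-40,0,0,0,0,255],[0,-80,0,0,0,0,255],[0,-92,0,0,0,0,255]]'
python3 - <<'E'
from h import *
togo([0.4874,-0.0135,0.10],-0.137)
E
```

```text
[[-39.2   4.9  42.4]
 [ 64.3   4.9  42.3]
 [ 40.3   4.9  42.3]
 [ 39.9   5.  -22.7]
 [-41.3   4.9 -16.5]
 [ 66.6   4.9 -16.6]]
rib [[ -4.7 -25.1  27.7]
 [  3.8 -25.1  27.7]]
now [ 0.4558 -0.2697  0.009 ] [-1.571  -0.      0.2755] F [-1.  -0.2  0.4] w 0.0098 t 12.825
shift mm [100.1 -91.1 237.9] turn deg [1.000e-02 2.364e+01 0.000e+00]
time: 13.45
tool_pos: [0.4574, -0.2707, 0.1042]
ee_rot: [-1.576, -0.004, 0.276]
wrist_force: [-0.2, 0.0, -1.1]
width: 0.0096
now [ 0.4574 -0.2707  0.1042] [-1.5756 -0.0037  0.2756] F [-0.2  0.  -1.1] w 0.0096 t 13.45
shift mm [ 98.9   3.4 239.4] turn deg [ 0.23 23.64  0.26]
```

```bash
python3 -m creep '[[22,0,55,0,8,0,255],[44,0,110,0,16,0,255],[66,0,165,0,23.6,0,255],[88,0,215,0,23.6,0,255],[99,0,239,0,23.6,0,255]]'
python3 -m creep '[[0,0,0,0,0,0,255],[0,0,0,0,0,0,255]]'
python3 - <<'E'
from h import *
s=snap("wrist","w8")
togo([0.4874,-0.0135,0.10],-0.137)
s=snap("scene","s8");u,v=proj(s,[[.52,-.0175,.05]])[0];u,v=int(u),int(v)
cv2.imwrite("pics/s8c.png",cv2.resize(s["color"][v-70:v+70,u-90:u+90],None,fx=4,fy=4,interpolation=cv2.INTER_CUBIC))
E
```

```text
time: 14.08
tool_pos: [0.4853, -0.0099, 0.0998]
ee_rot: [-1.57, 0.002, -0.134]
wrist_force: [0.4, -0.7, -2.1]
width: 0.0101
time: 14.32
tool_pos: [0.4856, -0.0133, 0.1001]
ee_rot: [-1.572, 0.001, -0.137]
wrist_force: [0.7, 0.4, -1.3]
width: 0.0099
now [ 0.4857 -0.0137  0.1003] [-1.5714e+00  9.0000e-04 -1.3750e-01] F [-0.4 -0.1 -0.3] w 0.0101 t 14.375
shift mm [1.6 0.3 0.4] turn deg [ 0.04 -0.03 -0.05]
```

View pics/w8.png

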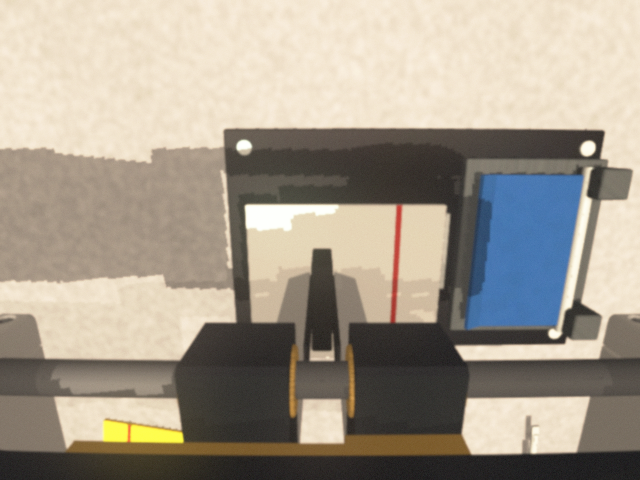

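View pics/s8c.png

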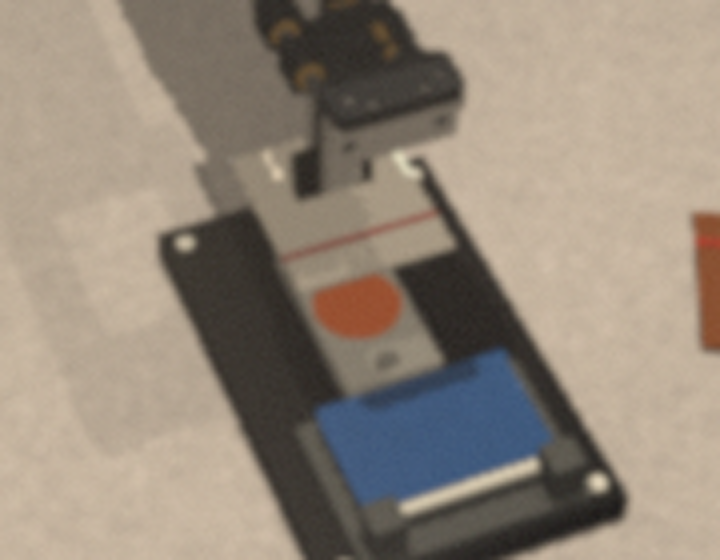

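Run:
```python
from h import *
o=robot.get_obs();T=toolT(o)
s=snap("wrist")
cv2.imwrite("pics/w8c.png",cv2.resize(s["color"][120:350,430:640],None,fx=3,fy=2.6,interpolation=cv2.INTER_CUBIC))
f=lambda uv,z: np.round((pix2(s,uv,z)-T[:3,3])@T[:3,:3]*1e3,1)
print("flap edge",f([[480,174],[467,328]],.046)); print("screws",f([[244,147],[588,148],[555,333]],.02))
print("shield far edge",f([[246,206],[446,206]],o["tool_pos"][2]-.005))
```

```text
flap edge [[102.5  54.3  55.1]
 [105.4  54.4 -54.9]]
screws [[-54.4  80.4  72. ]
 [190.   80.3  72. ]
 [190.3  80.4 -74.2]]
shield far edge [[-39.1   5.   42.3]
 [ 64.9   4.9  42.3]]
```

View pics/w8c.png

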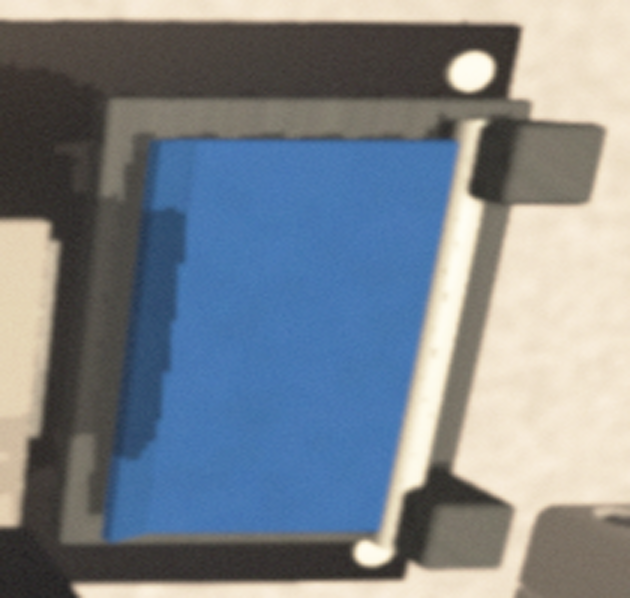

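```bash
python3 -m creep '[[0,20,2,0,0,0,255],[0,40,2,0,0,0,255],[0,52,2,0,0,0,255],[0,57,2,0,0,0,255],[0,57,2,0,0,0,255]]'
python3 -m creep '[[0,0,0,0,0,0,255]]'
python3 - <<'E'
from h import *
o=robot.get_obs()
s=snap("wrist","w9")
togo([0.5468,-0.0217,0.042],-0.137)
s=snap("scene","s9");u,v=proj(s,[[.52,-.0175,.05]])[0];u,v=int(u),int(v)
cv2.imwrite("pics/s9c.png",cv2.resize(s["color"][v-70:v+70,u-90:u+90],None,fx=4,fy=4,interpolation=cv2.INTER_CUBIC))
E
```

```text
time: 15.1
tool_pos: [0.4864, -0.011, 0.0439]
ee_rot: [-1.571, -0.0, -0.137]
wrist_force: [-0.0, 0.4, -1.2]
width: 0.0099
time: 15.22
tool_pos: [0.487, -0.0109, 0.0446]
ee_rot: [-1.571, -0.002, -0.136]
wrist_force: [0.6, -0.3, -0.4]
width: 0.01
now [ 0.487  -0.0108  0.0447] [-1.5709 -0.0017 -0.1364] F [ 0.2 -0.3 -0.8] w 0.0099 t 15.275
shift mm [60.7  2.8 -2.6] turn deg [0.01 0.04 0.1 ]
```

View pics/w9.png

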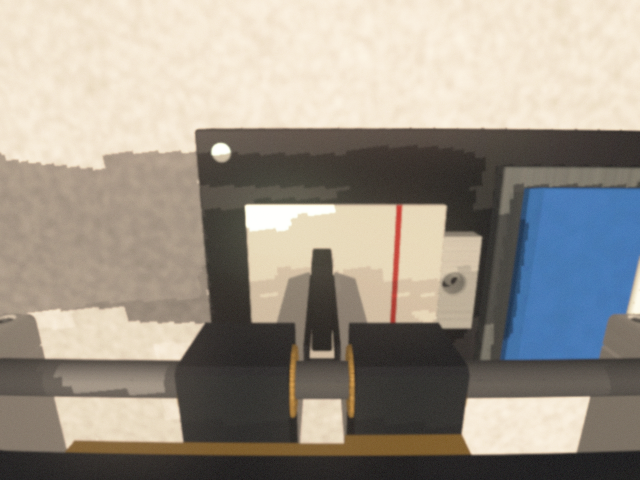

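View pics/s9c.png

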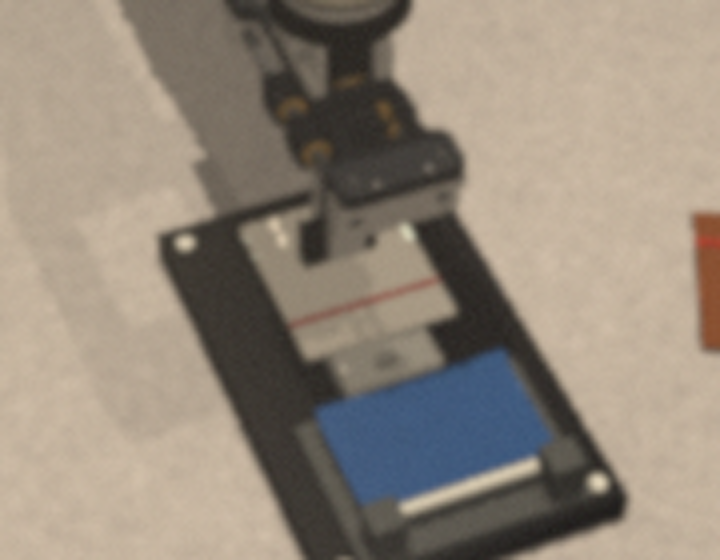

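Run:
```python
from h import *
o=robot.get_obs();T=toolT(o)
s=snap("wrist")
f=lambda uv,z: np.round((pix2(s,uv,z)-T[:3,3])@T[:3,:3]*1e3,1)
print("carrier end",f([[480,233],[478,328]],.032),"flap corner",f([[527,187]],.046),f([[221,152]],.02),"peg",f([[454,281]],.03))
print("shield far",f([[246,206],[446,206]],o["tool_pos"][2]-.005),o["tool_pos"],o["wrist_force"])
```

```text
carrier end [[ 87.9  12.8  25.9]
 [ 93.4  12.8 -32.3]] flap corner [[102.7  -1.2  52.9]] [[-55.6  24.5  69.4]] peg [[76.8 14.7 -3.1]]
shield far [[-39.1   4.9  42.3]
 [ 64.9   5.1  42.2]] [ 0.48693337 -0.01078363  0.04461766] [ 0.26123025 -0.41270973 -2.90385639]
```

```bash
python3 -m creep '[[0,1.5,0,0,0,0,255],[0,2.5,0,0,0,0,255],[0,2.5,0,0,0,0,255],[0,2.5,0,0,0,0,255]]'; python3 -c "
from h import *
togo([0.5468,-0.0217,0.042],-0.137)"
```

```text
time: 15.88
tool_pos: [0.4863, -0.0107, 0.0413]
ee_rot: [-1.571, 0.0, -0.136]
wrist_force: [-0.6, -0.3, -1.2]
width: 0.0101
now [ 0.4863 -0.0107  0.0413] [-1.5709  0.     -0.1364] F [-0.6 -0.3 -1.2] w 0.0101 t 15.875
shift mm [61.4 -0.7 -2.7] turn deg [ 0.    0.04 -0.  ]
```

```bash
python3 -m creep '[[10,0,0,0,0,0,255],[20,0,0,0,0,0,255],[28,0,0,0,0,0,255],[34,0,0,0,0,0,255],[34,0,0,0,0,0,255]]'
python3 - <<'E'
from h import *
togo([0.5468,-0.0217,0.041],-0.137)
s=snap("scene","s10");u,v=proj(s,[[.56,-.0175,.05]])[0];u,v=int(u),int(v)
cv2.imwrite("pics/s10c.png",cv2.resize(s["color"][v-60:v+60,u-75:u+75],None,fx=5,fy=5,interpolation=cv2.INTER_CUBIC))
E
```

```text
time: 16.5
tool_pos: [0.5204, -0.0154, 0.0412]
ee_rot: [-1.571, 0.0, -0.136]
wrist_force: [-0.4, -0.5, -1.4]
width: 0.01
now [ 0.5204 -0.0154  0.0412] [-1.5709e+00  2.0000e-04 -1.3640e-01] F [-0.4 -0.5 -1.4] w 0.01 t 16.5
shift mm [27.   0.2 -2.6] turn deg [ 0.    0.03 -0.01]
```

View pics/s10c.png

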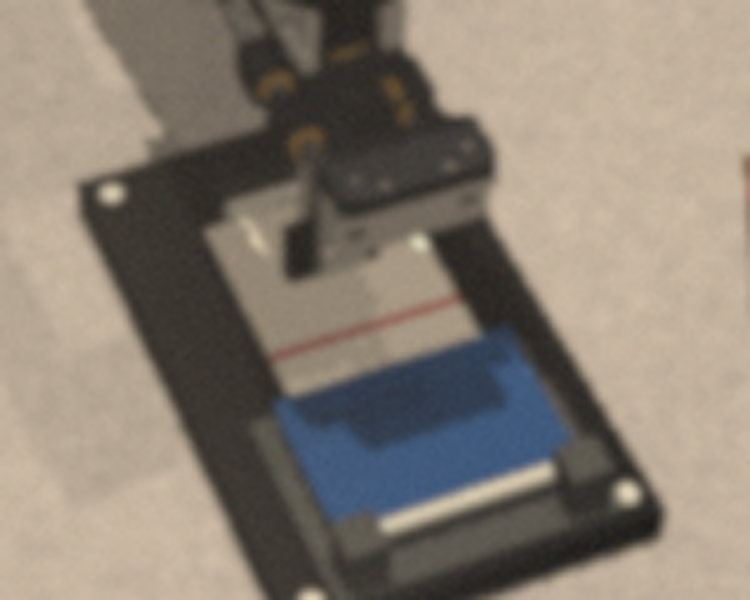

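Level, square and centred at the flap's lip, with no extra force. Sliding in slowly.

```bash
python3 -m creep '[[4,0.3,0,0,0,0,255],[8,0.3,0,0,0,0,255],[12,0.3,0,0,0,0,255],[15,0.3,0,0,0,0,255],[15,0.3,0,0,0,0,255]]'; python3 -m creep '[[4,0,0,0,0,0,255],[8,0,0,0,0,0,255],[11,0,0,0,0,0,255],[13,0,0,0,0,0,255],[13,0,0,0,0,0,255]]'
python3 - <<'E'
from h import *
togo([0.5468,-0.0217,0.041],-0.137)
s=snap("wrist","w11")
s=snap("scene","s11");u,v=proj(s,[[.56,-.0175,.05]])[0];u,v=int(u),int(v)
cv2.imwrite("pics/s11c.png",cv2.resize(s["color"][v-60:v+60,u-75:u+75],None,fx=5,fy=5,interpolation=cv2.INTER_CUBIC))
E
```

```text
time: 17.18
tool_pos: [0.5351, -0.0174, 0.041]
ee_rot: [-1.571, -0.0, -0.136]
wrist_force: [-0.9, -0.8, -0.7]
width: 0.0098
time: 17.8
tool_pos: [0.5478, -0.0192, 0.0409]
ee_rot: [-1.571, 0.0, -0.136]
wrist_force: [0.6, -0.3, -0.3]
width: 0.0095
now [ 0.5478 -0.0192  0.0409] [-1.5709e+00  1.0000e-04 -1.3640e-01] F [ 0.6 -0.3 -0.3] w 0.0095 t 17.8
shift mm [-0.7 -0.1 -2.6] turn deg [ 0.    0.04 -0.01]
```

View pics/s11c.png

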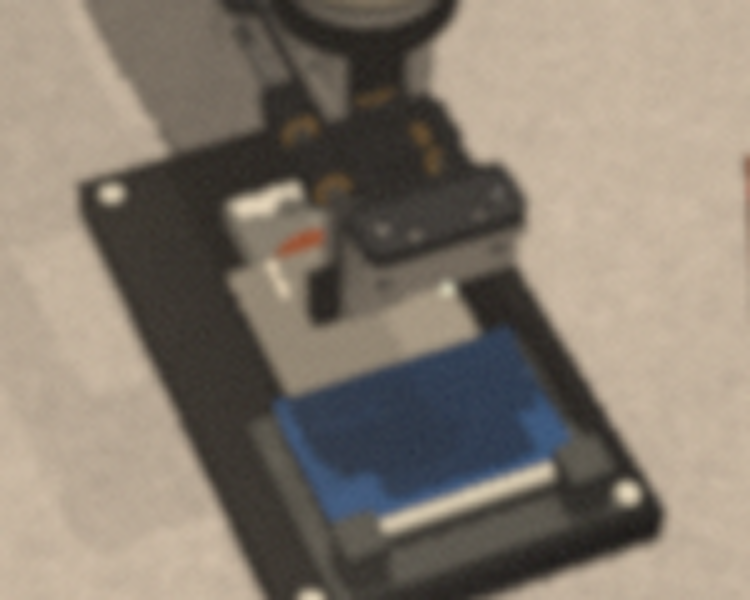

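View pics/w11.png

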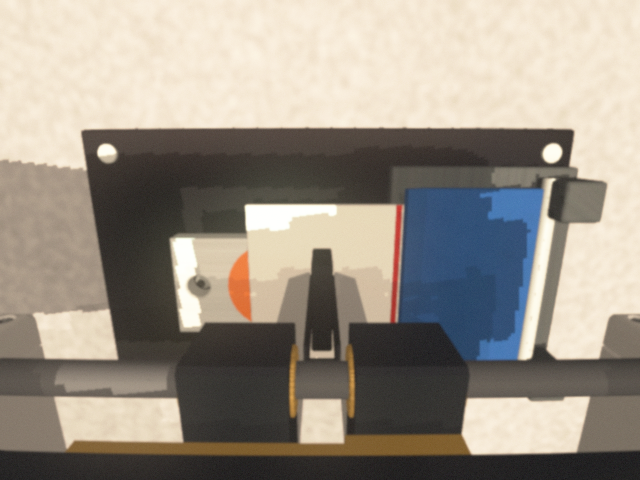

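The red line at x≈399 meets the flap edge at x≈403, parallel and centred. Now pressing down.

```bash
python3 -m creep '[[0,1,0,0,0,0,255],[0,1.5,0,0,0,0,255],[0,2,0,0,0,0,255],[0,2,0,0,0,0,255],[0,2,0,0,0,0,255]]'
python3 - <<'E'
from h import *
togo([0.5468,-0.0217,0.041],-0.137)
o=robot.get_obs();T=toolT(o)
s=snap("wrist","w12")
f=lambda uv,z: np.round((pix2(s,uv,z)-T[:3,3])@T[:3,:3]*1e3,1)
print("flap edge",f([[405,188],[402,320]],.046),"peg",f([[198,285]],.03))
E
```

```text
time: 18.52
tool_pos: [0.5477, -0.0191, 0.0409]
ee_rot: [-1.571, -0.001, -0.136]
wrist_force: [-4.7, 0.6, 8.0]
width: 0.0092
now [ 0.5477 -0.0191  0.0409] [-1.571e+00 -5.000e-04 -1.363e-01] F [-4.7  0.6  8. ] w 0.0092 t 18.525
shift mm [-0.6 -0.1 -2.7] turn deg [0.01 0.04 0.03]
flap edge [[ 40.7  -5.1  52.7]
 [ 43.2  -5.  -17.7]] peg [[-70.3  10.9  -3.9]]
```

```bash
python3 -m creep '[[0,0.8,0,0,0,0,255],[0,0.8,0,0,0,0,255],[0,0.8,0,0,0,0,255],[0,0.8,0,0,0,0,255]]'
python3 - <<'E'
from h import *
togo([0.5468,-0.0217,0.041],-0.137)
s=snap("wrist","w13")
s=snap("scene","s13");u,v=proj(s,[[.56,-.0175,.05]])[0];u,v=int(u),int(v)
c=cv2.resize(s["color"][v-60:v+60,u-60:u+60],None,fx=4,fy=4,interpolation=cv2.INTER_CUBIC)
cv2.imwrite("pics/c13.png",np.hstack([c[:,:],cv2.imread("pics/w13.png")[:, 100:420]]))
E
```

```text
time: 19.08
tool_pos: [0.5477, -0.0192, 0.0409]
ee_rot: [-1.571, -0.001, -0.136]
wrist_force: [-5.7, 0.1, 11.6]
width: 0.01
now [ 0.5477 -0.0192  0.0409] [-1.571e+00 -8.000e-04 -1.363e-01] F [-5.7  0.1 11.6] w 0.01 t 19.075
shift mm [-0.6 -0.1 -2.6] turn deg [0.01 0.04 0.04]
```

View pics/c13.png

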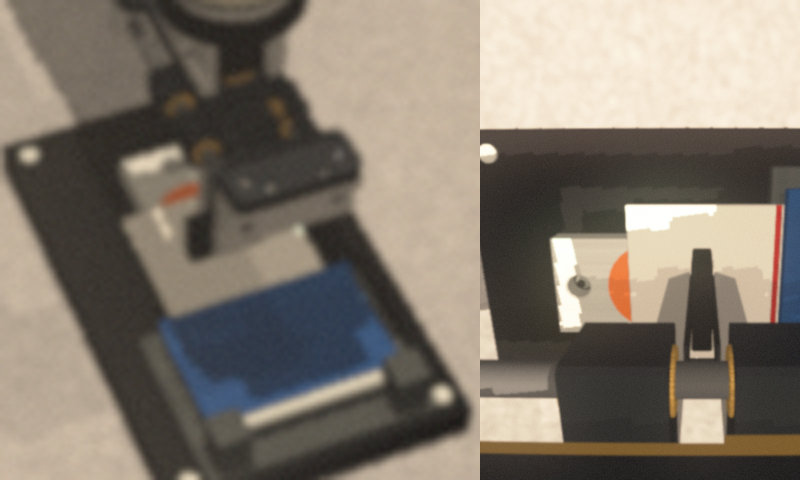

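```bash
python3 -c "
from bench import robot
print(robot.close_job())"
```

```text
the job is handed in; nothing more can be done
None
```

The carrier is seated on both pegs and released. The white shield is tucked under the blue flap, and the gripper still holds it by the rib and presses it onto the carrier. I handed the job in at about 19 s; the interface gave no verdict.

My last checks before handing in:

- **Carrier:** after release it lay flush, with both pegs visible in its holes. With the shield on, only the peg nearest the robot still shows, and it is still in its hole.
- **Shield position:** the underside is at about 32 mm, on the carrier's top. It is square within about 0.01 rad, and about 1 mm off centre.
- **Tuck depth:** the red line lies at the flap's edge. My two depth estimates differ slightly, at 22–24 mm and 26 mm; both are within the allowed 15–35 mm.
- **Flap:** it looked flat and down in the scene picture. I could not measure its angle directly.
- **Press:** the wrist force reads 11.6 N down, and the fingers are shut on the 10 mm rib.
- **Disagreements:** the top and wrist cameras differed by up to 4 mm in places. There is also an unexplained sideways force of about 6 N along −x in the final pose, though nothing moved.
- **Other things on the bench:** the arm stayed clear of them, but I did not re-measure their positions at the end.

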